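Take the slide cassette out of the slide scanner

ROBOT

A 6-joint arm with a two-finger parallel gripper is mounted at the origin on a cart in front of the work surface, level with it; the furniture and walls round the work are solid. World frame = base frame: x ahead of the robot, y to its left, z up, the work surface at z = 0. Lengths are in m, angles in rad, forces in N, time in s.
With the tool pointing down it reaches from about 0.35 to 0.975 m from the base axis. Payload 4.9 kg.
Tool frame: the origin (TCP) lies at the very end of the fingers, on their centre line; the grasp point (between the pads) lies 19 mm behind it; z points along the fingers, x is the direction in which the jaws open and shut, and the axes are right-handed (so a half turn about z gives the same grasp; the last joint's range is limited). The gripper opens to 85 mm and grips with 20 to 120 N. Pads are 22 mm wide; open, the fingers measure 114 mm over their backs; the gripper's body (76 mm by 85 mm) begins 54 mm behind the grasp point. The pads swing forward as they close: fully open they stand 13 mm farther back than shut.
Start: joints at [-1.336, 0.053, 1.613, -0, 1.476, -0.119], TCP at [0.217, -0.586, 0.231] pointing down, gripper open.
Joint ranges: [-3.01, 3.01], [-1.01, 2.22], [0.06, 2.58], [-1.02, 4.17], [0.09, 2.62], [-3.14, 3.14]. Speed limits (rad/s): [2.57, 2.57, 3.14, 3.14, 3.14, 3.14].

INTERFACE

Orientations are given as a unit quaternion [w, x, y, z].
In Python, from plant import * gives the robot as it stands.
- The arm moves only by the shell command python3 -m inch 'ROWS'. ROWS is text: rows parted by semicolons, each of 7 numbers parted by spaces: the shift along the tool's x, y, z in m, then the turn, a rotation vector about the tool's x, y, z in rad, then the closure, from 0 (fully open) to 1 (shut). A call has 1 to 10 rows; each row shifts and turns the commanded pose from where the row before left it, along the tool's axes as they then stand; what a row does not reach is not made up. A row lasts 1/12 s, in which the tool goes at most 41.7 mm and 7.16 degrees, less where a joint would pass 70% of its speed; a pose out of reach is approached as far as the arm can. A call with a gripper value outside its range is refused whole. The fingers move at their own pace and stop on an object; the grip force is fixed at half the most. Time passes only in rows, so rows that do not move let the fingers close. It gives the time, the measured TCP pose, the force and the opening at its end, in the units of the state.
- state(): the state, without advancing time (a new reading comes with each control period).
- grab_frame(name): name is "side" or "top" or "wrist"; returns the picture (384x512x3 uint8, blue, green, red); there is no depth.
- camera_info(name): a dict with "vertical_fov" (degrees; the focal length in pixels is half the picture's height over the tangent of half this angle, whatever the lens; pixels are square), "cx", "cy" (the principal point, pixels), "k1" (the pictures are not rectified: a ray, as slopes to the right and down, at radius r is drawn at 1 + k1 r^2 times it, then the intrinsics apply), "origin" and "rotation" of the camera in the world. Camera axes: x right, y down, z forward; pixel columns grow to the right and rows downward; lengths in m; the calibration is good to about 2 mm. A picture is of the moment at which its call begins: read the wrist's pose just before it. camera_info takes no time and is no camera call; for the wrist camera it gives the pose at the moment of the call.
- job_done(): hands the job in, once; it reports no verdict.
The state is a dict: "time": time; "joint_pos": joint angles; "joint_vel": joint speeds; "joint_efforts": joint torques, N m; "tool_pos": TCP position; "tool_rot": TCP orientation; "contact_force": force on the tool from outside, world axes, zero at the start; "ft_torque": the same for the moment, N m; "gripper_width": opening from 0.0 (shut) to 1.0 (fully open).
Only numpy, scipy, OpenCV 4.12 (cv2) and the standard library are available. Lean on these libraries where they do the work, as an engineer would, in place of code of your own. Each camera call takes 0.05 s, during which the arm holds its last target.

TASK

Unload the slide scanner: draw its carriage fully out from under the hood (it has an upright grip at the front), then pinch the cassette's two spring side catches in towards each other and lift the cassette out of its dock. Finish still holding it by the pinched catches, level and still, clear of the scanner and at least 6 cm above the dock, with the carriage left out; do not tip the glass slides or disturb the vials, beaker and spare cassette standing round about.

Things in the scene. Friction and masses are not known exactly. Their poses are not given: they have to be found in the camera images.
- scanner: white bench-top slide scanner, fixed, 260 x 160 mm. Origin at bench level under the middle of the hood's front face; x points into the hood (away from the robot, within 0.3 rad), y left, z up. Grey base 22 mm high reaches 105 mm in front. Hood: 155 mm deep, mouth 130 mm wide, overhang's underside 88 mm and top 124 mm above the bench; a tower 176 mm high starts 59 mm behind its front face
- carriage (a joint): how far the aluminium carriage is drawn out, m: 0 = fully in, as it starts (cassette under the hood), 0.130 = out against its stop. Slides level along the scanner's -x axis, about 2 N friction, no spring, stays where left. Fully out, the cassette's middle is 82 mm in front of the hood. Plate 190 x 104 x 8 mm, upper face 34 mm above the bench
- carriage_grip (a point): middle of the top of the carriage's upright black grip: a rounded post 14 mm (scanner x) by 26 mm (scanner y), 42 mm high above the carriage plate, its top 76 mm above the bench. It stands 123 mm in front of the dock's middle; nothing else stands within 50 mm beside it. Axes as the scanner's
- dock (a point): middle of the dock's floor on the carriage, 34 mm above the bench, where the cassette sits; axes as the scanner's. Corner guides 9 mm high, 1 mm clear of the cassette. At each side (y) a steel keeper 34 mm long, 31.5 to 41.5 mm off the middle line, top 15.5 mm above the floor; its lip (underside 11.5 mm) overlaps the catch's foot by 3.5 mm and holds the cassette down
- cassette: the slide cassette latched in the scanner: open grey box 84 mm long (x) by 40 wide (y) by 36 high with glass slides standing in it, about 0.13 kg. Origin at the middle of its underside, which rests on the dock floor; axes as the scanner's. On each long side is a black ribbed spring catch
- catch_pads (a point): point midway between the two catch pads, 31 mm above the cassette's underside. Pads: upright flat plates 26 mm long (x), 18 to 42 mm above the underside; outer faces 60 mm apart at rest, 49 mm fully pressed. Feet 5 to 10 mm above the underside stick out 5 mm further. Pinch from above, closing along the cassette's y, fingertips at least 17 mm above the dock floor
- catch_left (a joint): how far the catch on the cassette's +y side is pressed in, in m: 0 = sprung out, 0.0055 = fully in. Spring force about 4 N at rest to 8 N fully in; beyond 0.0035 its foot is clear of the keeper; it springs out again when released
- catch_right (a joint): the same for the catch on the cassette's -y side
- spare_cassette: bystander: an empty cassette of the same make, standing loose on the bench to the right, well away from the scanner; leave it alone. Origin at the middle of its underside
- vial_1: bystander: snap-cap vial, 25 mm across, 47 mm high, standing on the bench close to the right side of the scanner. Origin at the middle of its underside
- vial_2: bystander: snap-cap vial, 25 mm across, 47 mm high, standing on the bench close to the left side of the scanner. Origin at the middle of its underside
- beaker_50: bystander: glass beaker, 43 x 48 mm, 56 mm high, standing on the bench to the left of the front of the scanner. Origin at the middle of its underside

How it is judged:
By the outcome, as a careful person would: the job done as asked, in the order asked, and still so for the second after the job is handed in, while the arm keeps its last pose, push and grip.
It also fails if it takes over 45 s, if anything falls off the work surface, if the arm or the gripper's body presses on something with over 40 N, if the wrist force passes 120 N, or if a joint passes its speed limit or range.

## Working session

There is one attempt and no reset: what is moved stays moved. The work goes in short steps, Python scripts to look and compute and a shell command to move; the robot and the scene stay as the last step left them, time stands still between calls to the robot, and variables do not carry over. Pictures are saved under pics/ and viewed, and the job is handed in when it is done.

```bash
ls; mkdir -p pics
python3 - <<'E'
from plant import *
import cv2
s=state();print({k:s[k] for k in('time','tool_pos','tool_rot','contact_force','gripper_width')})
for n in('side','top'):
    print(n,camera_info(n)); cv2.imwrite(f'pics/{n}0.png',grab_frame(n))
E
```

```text
pics
{'time': 0.0, 'tool_pos': array([ 0.21640035, -0.58569141,  0.23006968]), 'tool_rot': array([-6.79035929e-04,  8.20521151e-01, -5.71615261e-01, -7.57054933e-04]), 'contact_force': array([ 0.17617691, -0.01225923, -0.21568678]), 'gripper_width': 0.994247370428798}
side {'vertical_fov': 42.70007266100144, 'cx': 266.5677216148755, 'cy': 188.30005089292612, 'k1': 0.020485314346275763, 'origin': array([0.16355708, 0.90907479, 0.81871455]), 'rotation': array([ 0.09557624, -0.16625615,  0.86588756, -0.46202036])}
top {'vertical_fov': 42.56006921593779, 'cx': 264.7056545314819, 'cy': 190.75651297322364, 'k1': 0.05960798563312677, 'origin': array([ 0.36000139, -0.08846733,  1.2312287 ]), 'rotation': array([ 0.05671227, -0.70270492,  0.70558514, -0.07168766])}
```

View pics/side0.png

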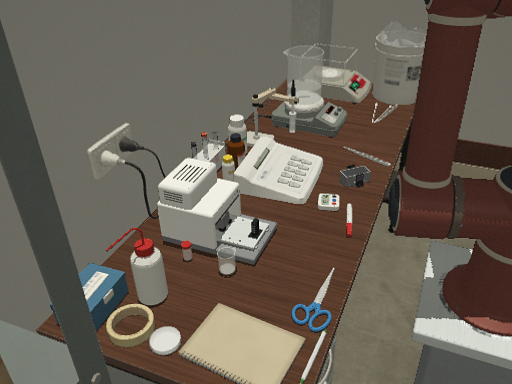

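View pics/top0.png

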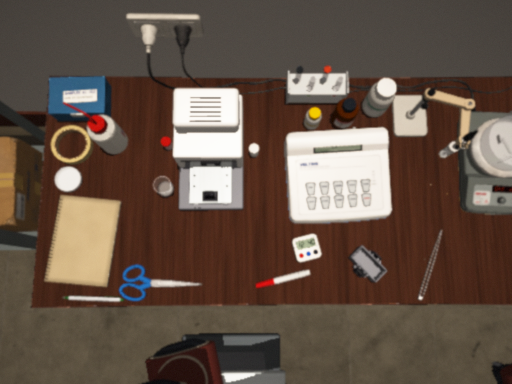

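The scanner is at about (208,150) in the top view and (210,215) in the side view. The black grip is near (210,196) top and (255,227) side. I'll zoom in on both.

```bash
cat > h.py <<'E'
import numpy as np, cv2
from scipy.spatial.transform import Rotation as R
def rot(q): return R.from_quat([q[1],q[2],q[3],q[0]])
def K(i,H=384):
    f=H/2/np.tan(np.radians(i['vertical_fov'])/2)
    return np.array([[f,0,i['cx']],[0,f,i['cy']],[0,0,1]]),np.array([i['k1'],0,0,0,0.])
def ray(i,uv):
    k,d=K(i); p=cv2.undistortPointsIter(np.array([[uv]],float),k,d,None,None,(3,50,1e-9))[0,0]
    v=rot(i['rotation']).apply([p[0],p[1],1.]); return i['origin'],v/np.linalg.norm(v)
def onz(i,uv,z):
    o,v=ray(i,uv); return o+v*(z-o[2])/v[2]
def tri(rays):
    A=np.zeros((3,3));b=np.zeros(3)
    for o,v in rays:
        P=np.eye(3)-np.outer(v,v);A+=P;b+=P@o
    x=np.linalg.solve(A,b); return x,[np.linalg.norm((np.eye(3)-np.outer(v,v))@(x-o)) for o,v in rays]
def proj(i,X):
    k,d=K(i); r=rot(i['rotation']).inv(); 
    return cv2.projectPoints((r.apply(np.atleast_2d(X)-i['origin']))[:,None],np.zeros(3),np.zeros(3),k,d)[0][:,0]
E
python3 - <<'E'
import cv2
a=cv2.imread('pics/top0.png')[80:220,145:270];cv2.imwrite('pics/topz.png',cv2.resize(a,None,fx=4.2,fy=4.2,interpolation=cv2.INTER_CUBIC))
a=cv2.imread('pics/side0.png')[150:290,150:300];cv2.imwrite('pics/sidez.png',cv2.resize(a,None,fx=4,fy=4,interpolation=cv2.INTER_CUBIC))
E
```

```text
(no output)
```

View pics/topz.png

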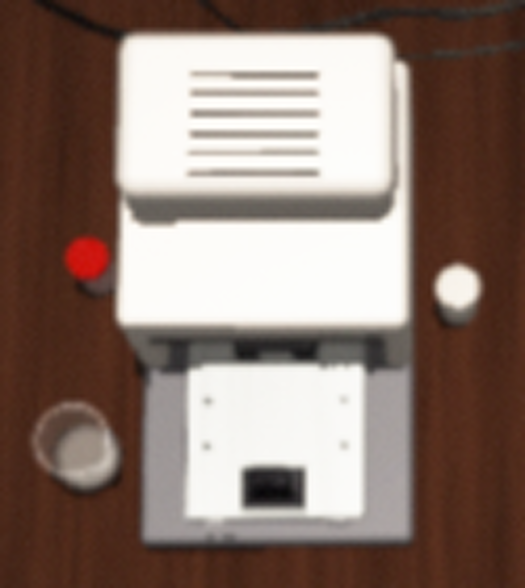

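View pics/sidez.png

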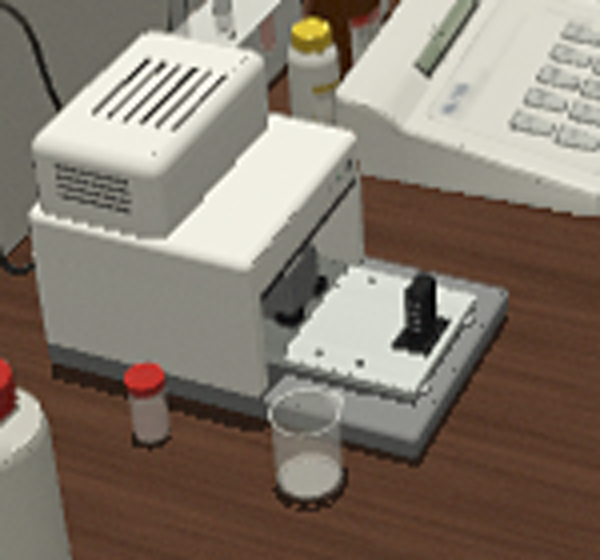

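Run:
```python
from plant import *
from h import *
t=camera_info('top');s=camera_info('side')
T=lambda x,y:(x/4.2+145-.5,y/4.2+80-.5); S=lambda x,y:(x/4+150-.5,y/4+150-.5)
p=lambda n,v:print(n,np.round(v,4))
a=onz(t,T(143,543),.022);b=onz(t,T(411,543),.022);p('baseL',a);p('baseR',b);d=a-b;print('w',np.linalg.norm(d),'yaw',np.arctan2(-d[0],d[1]))
p('sL',onz(s,S(418,446),.022));p('sR',onz(s,S(508,290),.022))
c=onz(t,T(187,517),.034);e=onz(t,T(364,517),.034);p('plateL',c);p('plateR',e);d=c-e;print(np.linalg.norm(d),np.arctan2(-d[0],d[1]))
h=onz(t,T(118,325),.124);g=onz(t,T(410,325),.124);p('hoodL',h);p('hoodR',g);d=h-g;print(np.linalg.norm(d),np.arctan2(-d[0],d[1]))
p('grip top',onz(t,T(274,476),.076));p('gs',onz(s,S(421,281),.076)); print(tri([ray(t,T(274,476)),ray(s,S(421,281))]))
for n,q,z in(('v red',(88,258),.047),('v white',(458,288),.047),('beaker',(73,440),.056)):p(n,onz(t,T(*q),z))
```

```text
baseL [0.5376 0.0978 0.022 ]
baseR [ 0.5371 -0.0593  0.022 ]
w 0.15704196079821153 yaw -0.003430311762338972
sL [0.532 0.107 0.022]
sR [ 0.5367 -0.0546  0.022 ]
plateL [0.5511 0.0709 0.034 ]
plateR [ 0.5507 -0.0321  0.034 ]
0.10293572871658928 -0.003001652957881388
hoodL [0.6432 0.0987 0.124 ]
hoodR [ 0.6433 -0.0609  0.124 ]
0.15960366642955473 0.00029807890670571107
grip top [0.5677 0.0169 0.076 ]
gs [0.5652 0.0217 0.076 ]
(array([0.5678448 , 0.01708289, 0.07209657]), [np.float64(0.0005320795892306355), np.float64(0.0005320795892307046)])
v red [0.7035 0.1303 0.047 ]
v white [ 0.6854 -0.0873  0.047 ]
beaker [0.5925 0.134  0.056 ]
```

```bash
python3 -m inch '0 0 0 0 0 0.118 0;0 0 0 0 0 0.118 0;0 0 0 0 0 0.119 0;-0.03 -0.017 0 0 0 0 0;-0.03 -0.017 0 0 0 0 0;-0.03 -0.017 0 0 0 0 0;-0.03 -0.017 0 0 0 0 0;-0.03 -0.017 0 0 0 0 0;-0.03 -0.017 0 0 0 0 0;-0.03 -0.017 0 0 0 0 0'
```

```text
time: 0.93
tool_pos: [0.3361, -0.3746, 0.2307]
tool_rot: [0.0, -0.707, 0.708, 0.0]
contact_force: [0.5, -0.2, 0.4]
gripper_width: 0.996
```

```bash
python3 -m inch '-0.032 -0.018 0 0 0 0 0;-0.032 -0.018 0 0 0 0 0;-0.032 -0.018 0 0 0 0 0;-0.032 -0.018 0 0 0 0 0;-0.032 -0.018 0 0 0 0 0;-0.032 -0.018 0 0 0 0 0;-0.032 -0.018 0 0 0 0 0;-0.032 -0.018 0 0 0 0 0;-0.032 -0.018 0 0 0 0 0;-0.032 -0.018 0 0 0 0 0'; python3 -m inch '-0.03 -0.018 0 0 0 0 0;-0.03 -0.018 0 0 0 0 0;-0.012 -0.018 0 0 0 0 0;0 0 0 0 0 0 0;0 0 0 0 0 0 0;0 0 0 0 0 0 0'
python3 - <<'E'
from plant import *
import cv2
s=state();print(s['tool_pos'],camera_info('wrist'))
cv2.imwrite('pics/w1.png',grab_frame('wrist'));cv2.imwrite('pics/s1.png',grab_frame('side'))
E
```

```text
time: 1.77
tool_pos: [0.5165, -0.0547, 0.2309]
tool_rot: [-0.0, -0.707, 0.707, 0.0]
contact_force: [1.4, -1.0, -0.0]
gripper_width: 1.001
time: 2.27
tool_pos: [0.5697, 0.0149, 0.2307]
tool_rot: [-0.001, -0.707, 0.708, 0.0]
contact_force: [0.5, 0.1, 0.3]
gripper_width: 1.004
[0.56967194 0.01492783 0.23070207] {'vertical_fov': 59.557754578781655, 'cx': 254.10652987604874, 'cy': 191.0441783532262, 'k1': -0.08590527718979776, 'origin': array([0.65243016, 0.01504283, 0.37296327]), 'rotation': array([-0.11397645, -0.6971723 ,  0.69846809,  0.11446606])}
```

View pics/w1.png

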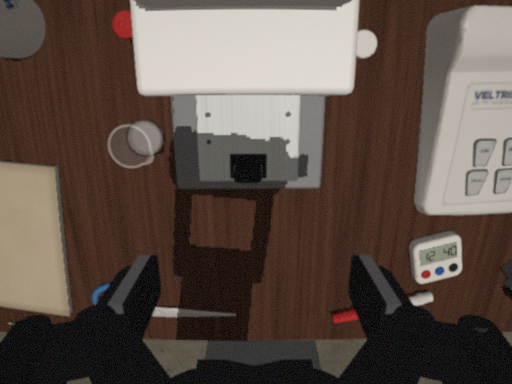

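View pics/s1.png

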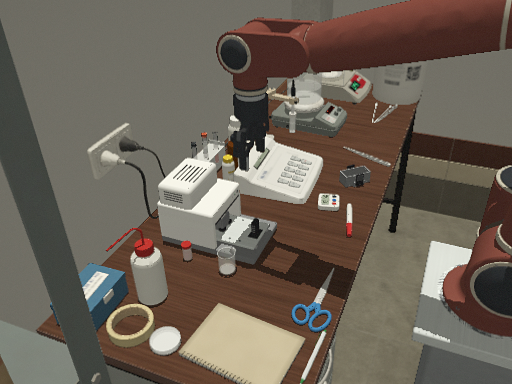

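Run:
```python
from plant import *
from h import *
w=camera_info('wrist')
for u in(231,232,265,266):print(u,onz(w,(u,172),.076))
print('base',onz(w,(174,188),.022),onz(w,(322,188),.022)); print('hood bot L,R edge front',onz(w,(138,92),.124),onz(w,(355,93),.124))
print('plate L/R',onz(w,(196,125),.034),onz(w,(300,125),.034))
for x in(.56,.574):
  for z in(.034,.076): print(x,z,proj(w,[[x,.006,z],[x,.032,z]]).round(0).tolist())
a=cv2.imread('pics/w1.png')[85:195,165:330];cv2.imwrite('pics/w1z.png',cv2.resize(a,None,fx=4.5,fy=4.5,interpolation=cv2.INTER_CUBIC))
```

```text
231 [0.5710003 0.0360434 0.076    ]
232 [0.570997   0.03512459 0.076     ]
265 [0.57090402 0.00483189 0.076     ]
266 [0.57090167 0.00391396 0.076     ]
base [0.5381935  0.10362413 0.022     ] [ 0.53771761 -0.06007543  0.022     ]
hood bot L,R edge front [0.6446501  0.09884127 0.124     ] [ 0.64328199 -0.05848148  0.124     ]
plate L/R [0.60869663 0.07322388 0.034     ] [ 0.6083207  -0.03141043  0.034     ]
0.56 0.034 [[263.0, 171.0], [238.0, 172.0]]
0.56 0.076 [[264.0, 183.0], [236.0, 183.0]]
0.574 0.034 [[263.0, 158.0], [238.0, 158.0]]
0.574 0.076 [[264.0, 169.0], [235.0, 169.0]]
```

View pics/w1z.png

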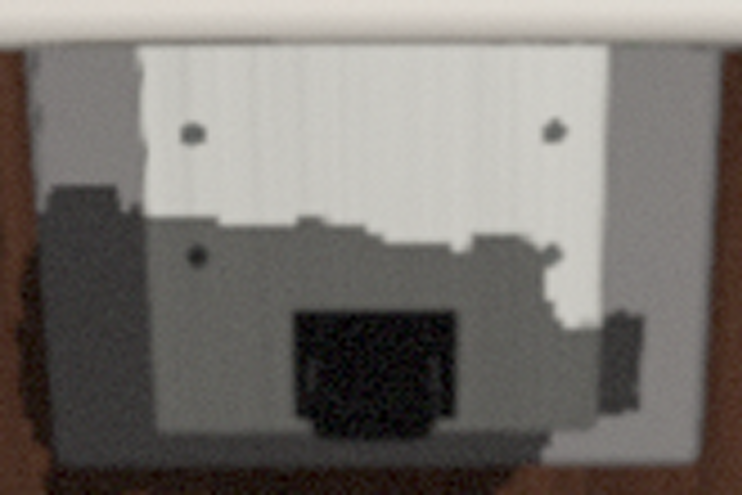

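```bash
python3 -m inch '-0.0045 0.0025 0.03 0 0 0 0;0 0 0.03 0 0 0 0;0 0 0.03 0 0 0 0;0 0 0.03 0 0 0 0;0 0 0.025 0 0 0 0;0 0 0.02 0 0 0 0;0 0 0.01 0 0 0 0;0 0 0.01 0 0 0 0;0 0 0 0 0 0 0'; python3 -m inch '0 0 0 0 0 0 1;0 0 0 0 0 0 1;0 0 0 0 0 0 1;0 0 0 0 0 0 1;0 0 0 0 0 0 1;0 0 0 0 0 0 1;0 0 0 0 0 0 1;0 0 0 0 0 0 1'
```

```text
time: 3.12
tool_pos: [0.5666, 0.0193, 0.0448]
tool_rot: [-0.001, -0.706, 0.708, 0.001]
contact_force: [-1.2, -0.3, 0.0]
gripper_width: 1.0
time: 3.78
tool_pos: [0.5685, 0.0214, 0.0478]
tool_rot: [0.002, -0.707, 0.708, 0.0]
contact_force: [-0.7, 5.6, 4.4]
gripper_width: 0.293
```

```bash
python3 -m inch '0 0.006 0 0 0 0 1;0 0.01 0 0 0 0 1;0 0.014 0 0 0 0 1;0 0.014 0 0 0 0 1;0 0.014 0 0 0 0 1;0 0.014 0 0 0 0 1;0 0.014 0 0 0 0 1;0 0.014 0 0 0 0 1;0 0.014 0 0 0 0 1;0 0.006 0 0 0 0 1'; python3 -m inch '0 0.004 0 0 0 0 1;0 0.002 0 0 0 0 1;0 0 0 0 0 0 1;0 0 0 0 0 0 1'
```

```text
time: 4.62
tool_pos: [0.4482, 0.021, 0.0478]
tool_rot: [0.002, -0.707, 0.708, -0.001]
contact_force: [2.4, 5.7, 3.1]
gripper_width: 0.293
time: 4.95
tool_pos: [0.4427, 0.021, 0.0478]
tool_rot: [0.001, -0.707, 0.708, 0.0]
contact_force: [-2.2, 5.7, 6.5]
gripper_width: 0.292
```

```bash
python3 -m inch '0 0.003 0 0 0 0 1;0 0.002 0 0 0 0 1;0 0.002 0 0 0 0 1;0 0 0 0 0 0 1;0 0 0 0 0 0 1'; python3 -m inch '0 0.003 0 0 0 0 1;0 0 0 0 0 0 1;0 0 0 0 0 0 1'
```

```text
time: 5.37
tool_pos: [0.4386, 0.0209, 0.0478]
tool_rot: [0.005, -0.706, 0.708, -0.003]
contact_force: [12.7, 5.6, -6.2]
gripper_width: 0.294
time: 5.62
tool_pos: [0.4386, 0.0209, 0.048]
tool_rot: [0.008, -0.706, 0.708, -0.006]
contact_force: [27.1, 7.5, -18.3]
gripper_width: 0.29
```

```bash
python3 -m inch '0 -0.007 0 0 0 0 1;0 0 0 0 0 0 0.6;0 0 0 0 0 0 0.3;0 0 0 0 0 0 0;0 0 0 0 0 0 0;0 0 0 0 0 0 0;0 0 0 0 0 0 0'; python3 -m inch '0 0 -0.02 0 0 0 0;0 0 -0.03 0 0 0 0;0 0 -0.03 0 0 0 0;0 0 -0.03 0 0 0 0;0 0 -0.03 0 0 0 0;0 0 -0.03 0 0 0 0;0 0 -0.02 0 0 0 0;0 0 0 0 0 0 0;0 0 0 0 0 0 0'
python3 - <<'E'
from plant import *
import cv2
s=state();print(s['tool_pos'],camera_info('wrist'))
for n in('wrist','side','top'): cv2.imwrite(f'pics/{n}2.png',grab_frame(n))
a=cv2.imread('pics/side2.png')[150:290,170:320];cv2.imwrite('pics/side2z.png',cv2.resize(a,None,fx=4,fy=4,interpolation=cv2.INTER_CUBIC))
E
```

```text
time: 6.2
tool_pos: [0.4385, 0.0198, 0.0462]
tool_rot: [-0.0, -0.707, 0.708, 0.0]
contact_force: [1.1, 0.2, 0.4]
gripper_width: 1.001
time: 6.95
tool_pos: [0.4394, 0.0198, 0.2375]
tool_rot: [0.001, -0.707, 0.708, -0.001]
contact_force: [-1.0, 0.9, -0.1]
gripper_width: 1.002
[0.43935928 0.01981925 0.23751093] {'vertical_fov': 59.557754578781655, 'cx': 254.10652987604874, 'cy': 191.0441783532262, 'k1': -0.08590527718979776, 'origin': array([0.52151443, 0.01996451, 0.38010902]), 'rotation': array([-0.11257379, -0.69743623,  0.69868717,  0.11289856])}
```

View pics/wrist2.png

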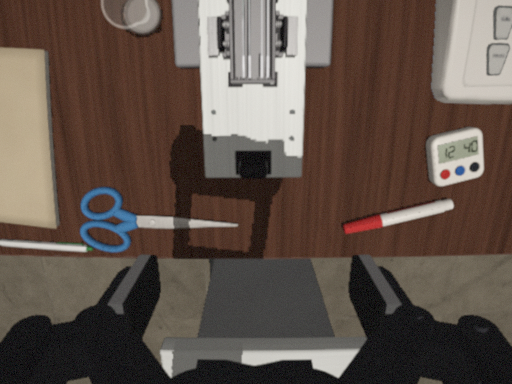

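View pics/side2z.png

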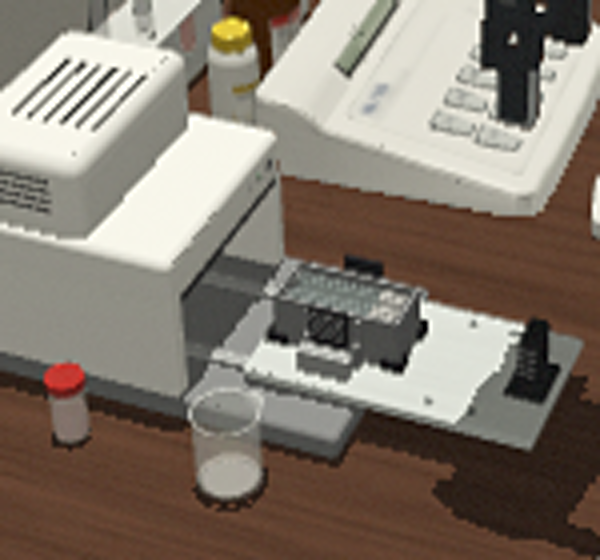

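View pics/top2.png

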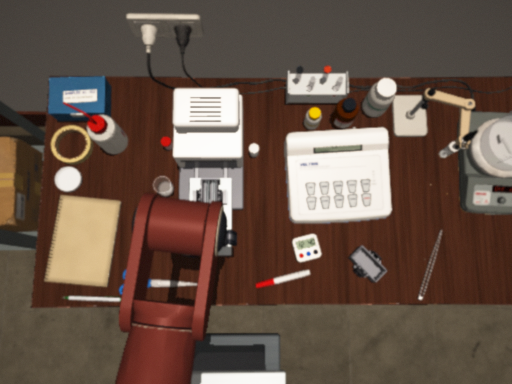

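```bash
python3 -m inch '0 -0.02 0 0 0 0 0;0 -0.03 0 0 0 0 0;0 -0.03 0 0 0 0 0;0 -0.03 0 0 0 0 0;0 -0.011 0 0 0 0 0;0 0 0 0 0 0 0;0 0 0 0 0 0 0;0 0 0 0 0 0 0'
python3 - <<'E'
from plant import *
import cv2
s=state();print(s['tool_pos'],camera_info('wrist'))
for n in('wrist',): cv2.imwrite(f'pics/{n}3.png',grab_frame(n))
a=cv2.imread('pics/wrist3.png')[80:220,165:335];cv2.imwrite('pics/w3z.png',cv2.resize(a,None,fx=4.2,fy=4.2,interpolation=cv2.INTER_CUBIC))
E
```

```text
time: 7.77
tool_pos: [0.5586, 0.0199, 0.2348]
tool_rot: [-0.001, -0.707, 0.708, 0.001]
contact_force: [-0.2, 0.6, -0.7]
gripper_width: 1.006
[0.55855014 0.01992548 0.23483628] {'vertical_fov': 59.557754578781655, 'cx': 254.10652987604874, 'cy': 191.0441783532262, 'k1': -0.08590527718979776, 'origin': array([0.64151955, 0.01996541, 0.37700466]), 'rotation': array([-0.11430082, -0.69719439,  0.69829162,  0.11508306])}
```

View pics/w3z.png

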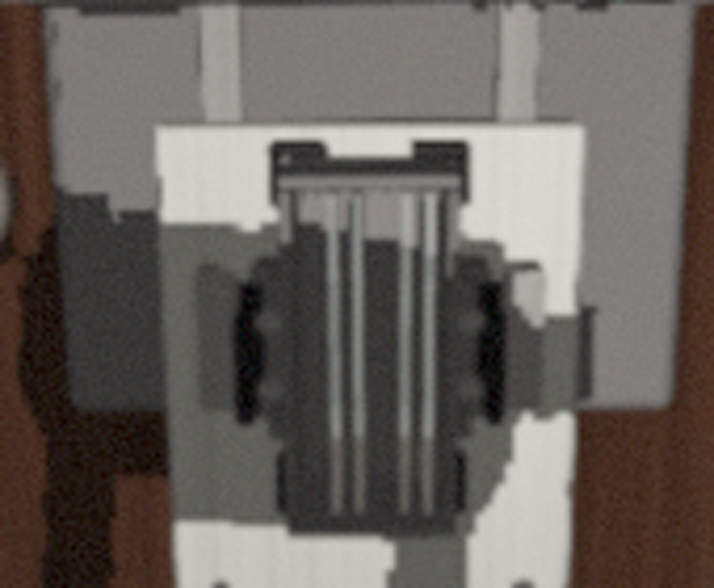

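Run:
```python
from plant import *
from h import *
w=camera_info('wrist');T=lambda x,y:(x/4.2+165-.5,y/4.2+80-.5)
L=onz(w,T(236,423),.076);Rr=onz(w,T(503,423),.076);print(L,Rr,(L+Rr)/2,L[1]-Rr[1])
print('far end',onz(w,T(245,282),.076),onz(w,T(490,282),.076), onz(w,T(245,282),.052))
a=onz(w,T(290,534),.07);b=onz(w,T(465,534),.07);print('box near bottom/top',a,b)
c=onz(w,T(277,182),.07);d=onz(w,T(468,182),.07);print('box far',c,d)
e=onz(w,T(157,127),.034);f=onz(w,T(584,124),.034);print('plate far corners',e,f,(e+f)/2,np.arctan2(-(e-f)[0],(e-f)[1]))
print(proj(w,[[.5475,.05,.076],[.5475,-.01,.076],[.5735,.05,.076],[.5735,-.01,.076]]))
```

```text
[0.5506347 0.0517403 0.076    ] [ 0.55054363 -0.00795673  0.076     ] [0.55058916 0.02189179 0.076     ] 0.059697025342742
far end [0.58253315 0.04876017 0.076     ] [ 0.58244172 -0.00431598  0.076     ] [0.5778468  0.05105099 0.052     ]
box near bottom/top [0.52168124 0.04062519 0.07      ] [ 5.21622334e-01 -3.41838387e-04  7.00000000e-02]
box far [0.60327672 0.04176653 0.07      ] [6.03205372e-01 4.41670607e-04 7.00000000e-02]
plate far corners [0.6120822  0.07281222 0.034     ] [ 0.61260192 -0.02939838  0.034     ] [0.61234206 0.02170692 0.034     ] 0.005084680039587193
[[222.6444713  183.39795275]
 [286.34271654 183.30763492]
 [221.77648612 156.36149727]
 [287.13338038 156.2632552 ]]
```

Run:
```python
from plant import *
from h import *
a=cv2.imread('pics/wrist3.png')[230:330,80:430];cv2.imwrite('pics/w3f.png',cv2.resize(a,None,fx=2.2,fy=2.2))
w=camera_info('wrist')
for z in(.235,.245,.25,.255):
  l=onz(w,(158,257),z);r=onz(w,(351,257),z);print(z,l[:2],r[:2],l[1]-r[1])
```

```text
0.235 [0.5596587  0.06691356] [ 0.55953312 -0.02683654] 0.09375009816541247
0.245 [0.56539282 0.06362164] [ 0.56527605 -0.02355383] 0.0871754735543405
0.25 [0.56825988 0.06197568] [ 0.56814751 -0.02191248] 0.0838881612488045
0.255 [0.57112694 0.06032972] [ 0.57101897 -0.02027113] 0.08060084894326851
```

View pics/w3f.png

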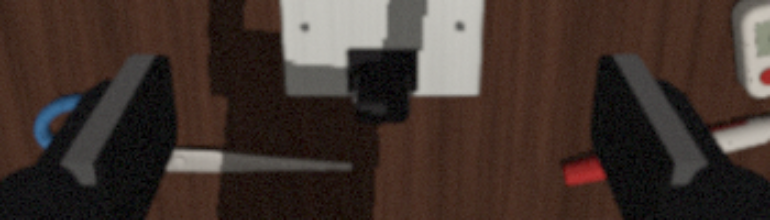

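```bash
python3 -m inch '-0.0018 -0.004 0.02 0 0 0 0;0 0 0.03 0 0 0 0;0 0 0.03 0 0 0 0;0 0 0.03 0 0 0 0;0 0 0.02 0 0 0 0;0 0 0.015 0 0 0 0;0 0 0 0 0 0 0;0 0 0 0 0 0 0'
python3 - <<'E'
from plant import *
import cv2
s=state();print(s['tool_pos'])
for n in('wrist','side'): cv2.imwrite(f'pics/{n}4.png',grab_frame(n))
a=cv2.imread('pics/side4.png')[120:290,170:320];cv2.imwrite('pics/side4z.png',cv2.resize(a,None,fx=3.5,fy=3.5,interpolation=cv2.INTER_CUBIC))
E
```

```text
time: 8.48
tool_pos: [0.5625, 0.0217, 0.0907]
tool_rot: [-0.001, -0.707, 0.708, 0.001]
contact_force: [0.3, -0.2, 0.3]
gripper_width: 1.0
[0.56249721 0.02172852 0.09074529]
```

View pics/wrist4.png

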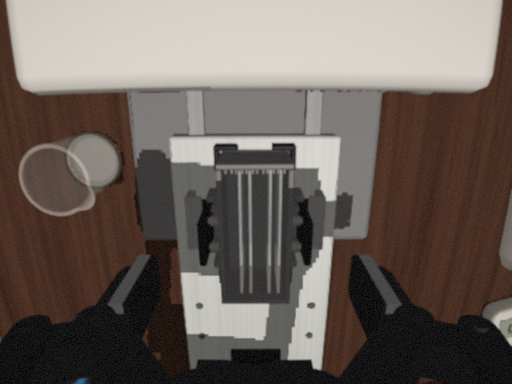

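View pics/side4z.png

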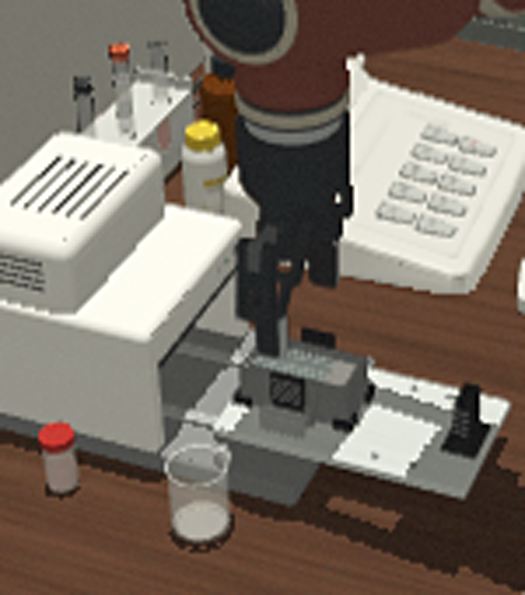

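Run:
```python
from plant import *
from h import *
a=cv2.imread('pics/wrist4.png')[170:280,180:330];cv2.imwrite('pics/w4z.png',cv2.resize(a,None,fx=5,fy=5,interpolation=cv2.INTER_CUBIC))
w=camera_info('wrist')
print(proj(w,[[x,y,.076] for x in(.5495,.5755) for y in(.0517,-.0083)]))
```

```text
[[199.57080655 267.84566719]
 [309.32374634 267.69616315]
 [196.71752669 224.31804926]
 [312.03873381 224.14955774]]
```

View pics/w4z.png

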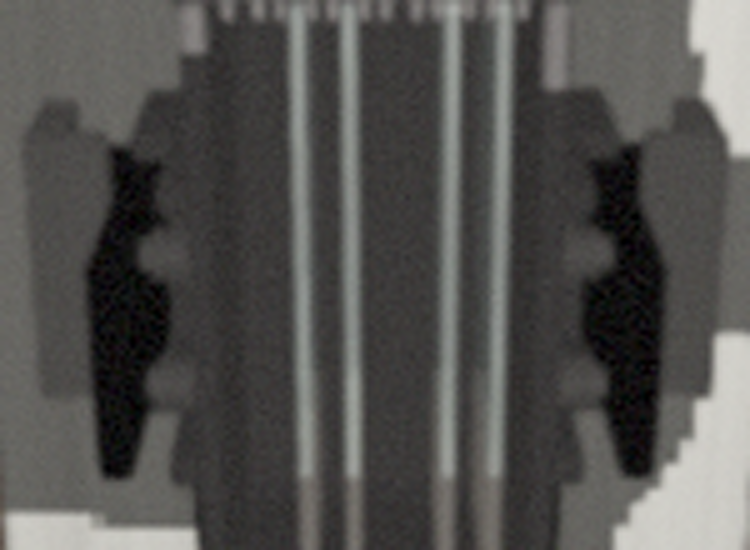

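```bash
python3 -m inch '0 -0.0005 0.02 0 0 0 0;0 0 0.015 0 0 0 0;0 0 0.0075 0 0 0 0;0 0 0 0 0 0 0;0 0 0 0 0 0 0'; python3 -m inch '0 0 0 0 0 0 0.2;0 0 0 0 0 0 0.3;0 0 0 0 0 0 0.4;0 0 0 0 0 0 0.6;0 0 0 0 0 0 1;0 0 0 0 0 0 1;0 0 0 0 0 0 1;0 0 0 0 0 0 1;0 0 0 0 0 0 1'
```

```text
time: 9.0
tool_pos: [0.5648, 0.0216, 0.0498]
tool_rot: [0.0, -0.707, 0.708, -0.0]
contact_force: [0.1, -0.1, 0.2]
gripper_width: 0.998
time: 9.75
tool_pos: [0.5675, 0.0214, 0.0528]
tool_rot: [0.002, -0.707, 0.708, -0.003]
contact_force: [-1.0, -0.2, 10.5]
gripper_width: 0.529
```

Run:
```python
from plant import *
from h import *
s=state();print(s['tool_pos'],s['gripper_width'],s['contact_force'],s['ft_torque'])
for n in('wrist','side'): cv2.imwrite(f'pics/{n}5.png',grab_frame(n))
a=cv2.imread('pics/side5.png')[180:270,210:300];b=cv2.resize(a,None,fx=5,fy=5,interpolation=cv2.INTER_CUBIC);cv2.imwrite('pics/side5z.png',b)
```

```text
[0.56747308 0.02137972 0.05278515] 0.5293178966785831 [-1.00810097 -0.23596785 10.53355201] [0.03275064 0.10574486 0.04293985]
```

View pics/wrist5.png

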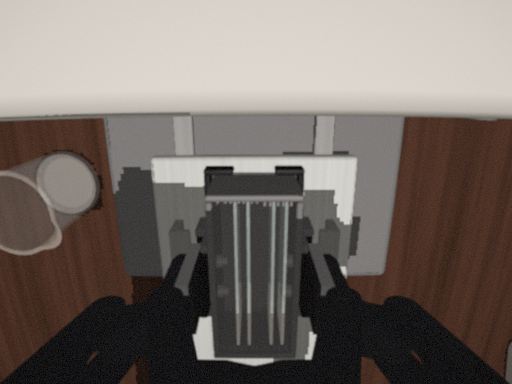

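View pics/side5z.png

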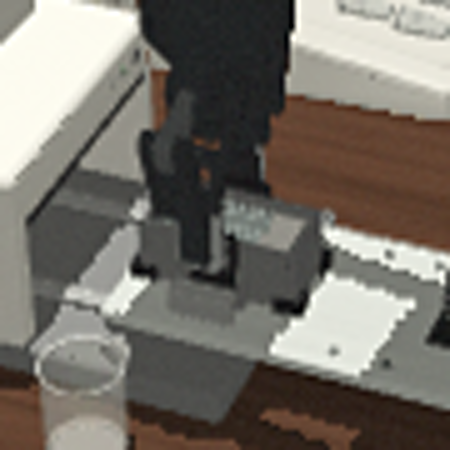

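```bash
python3 -m inch '0 0 0 0 0 0 1;0 -0.001 -0.0015 0 0 0 1;0 -0.001 -0.0015 0 0 0 1;0 0 0 0 0 0 1;0 0 0 0 0 0 1'
```

```text
time: 10.27
tool_pos: [0.5671, 0.0215, 0.0528]
tool_rot: [0.001, -0.707, 0.708, -0.001]
contact_force: [0.0, -0.2, 6.0]
gripper_width: 0.524
```

```bash
python3 -m inch '0 -0.001 -0.0015 0 0 0 1;0 -0.001 -0.0015 0 0 0 1;0 0 0 0 0 0 1;0 0 0 0 0 0 1'
```

```text
time: 10.6
tool_pos: [0.5675, 0.0217, 0.0539]
tool_rot: [-0.001, -0.707, 0.708, 0.001]
contact_force: [-0.8, -0.3, -1.2]
gripper_width: 0.527
```

Force is now about neutral: −1.2 N, which is roughly the cassette's weight. I'll lift slowly and check.

```bash
python3 -m inch '0 0 -0.002 0 0 0 1;0 0 -0.002 0 0 0 1;0 0 -0.002 0 0 0 1;0 0 0 0 0 0 1;0 0 0 0 0 0 1'
python3 - <<'E'
from plant import *
from h import *
for n in('wrist','side'): cv2.imwrite(f'pics/{n}6.png',grab_frame(n))
a=cv2.imread('pics/side6.png')[180:270,210:300];b=cv2.resize(a,None,fx=5,fy=5,interpolation=cv2.INTER_CUBIC)
c=cv2.resize(cv2.imread('pics/side5.png')[215:255,225:285],None,fx=5,fy=5,interpolation=cv2.INTER_CUBIC)
cv2.imwrite('pics/side6z.png',b)
E
```

```text
time: 11.02
tool_pos: [0.5682, 0.0216, 0.061]
tool_rot: [-0.0, -0.707, 0.708, -0.0]
contact_force: [-0.8, 0.0, -1.4]
gripper_width: 0.527
```

View pics/wrist6.png

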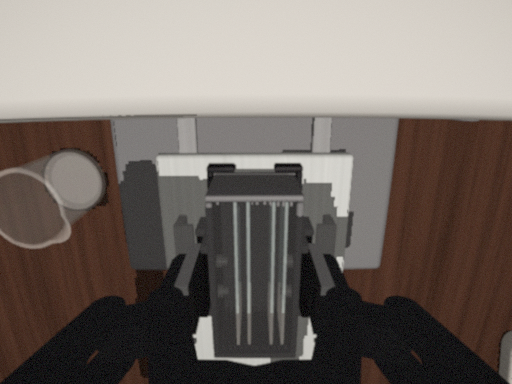

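View pics/side6z.png

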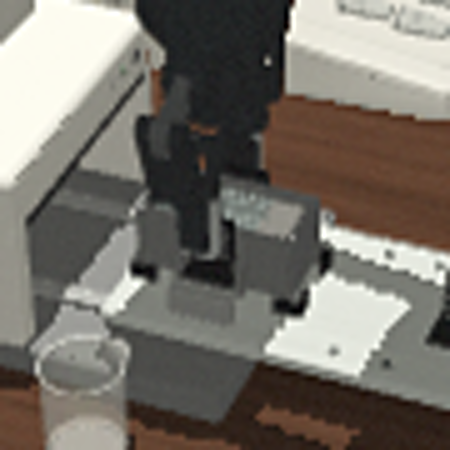

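```bash
python3 -m inch '0 0 -0.004 0 0 0 1;0 0 -0.008 0 0 0 1;0 0 -0.012 0 0 0 1;0 0 -0.014 0 0 0 1;0 0.002 -0.014 0 0 0 1;0 0.004 -0.014 0 0 0 1;0 0.006 -0.014 0 0 0 1;0 0.006 -0.012 0 0 0 1;0 0.004 -0.01 0 0 0 1;0 0.002 -0.006 0 0 0 1';python3 -m inch '0 0 -0.003 0 0 0 1;0 0 0 0 0 0 1;0 0 0 0 0 0 1;0 0 0 0 0 0 1;0 0 0 0 0 0 1;0 0 0 0 0 0 1'
python3 - <<'E'
from plant import *
from h import *
for n in('wrist','side','top'): cv2.imwrite(f'pics/{n}7.png',grab_frame(n))
a=cv2.imread('pics/side7.png')[130:290,160:320];b=cv2.resize(a,None,fx=3.7,fy=3.7,interpolation=cv2.INTER_CUBIC)
cv2.imwrite('pics/side7z.png',b); s=state();print(s['time'],s['joint_vel'])
E
```

```text
time: 11.95
tool_pos: [0.5447, 0.0216, 0.1716]
tool_rot: [0.001, -0.707, 0.708, -0.001]
contact_force: [0.1, 0.4, -1.3]
gripper_width: 0.526
time: 12.45
tool_pos: [0.5439, 0.0217, 0.171]
tool_rot: [-0.0, -0.707, 0.708, 0.001]
contact_force: [-0.8, 0.1, -0.6]
gripper_width: 0.527
12.6 [-1.58322688e-04 -3.74279225e-03 -1.02052191e-03 -1.21061313e-04
  2.68607951e-03 -5.78870067e-05]
```

View pics/wrist7.png

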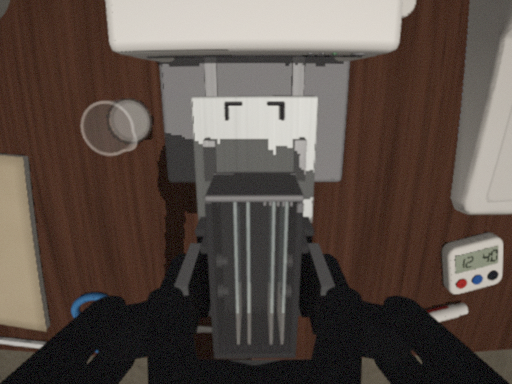

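View pics/side7z.png

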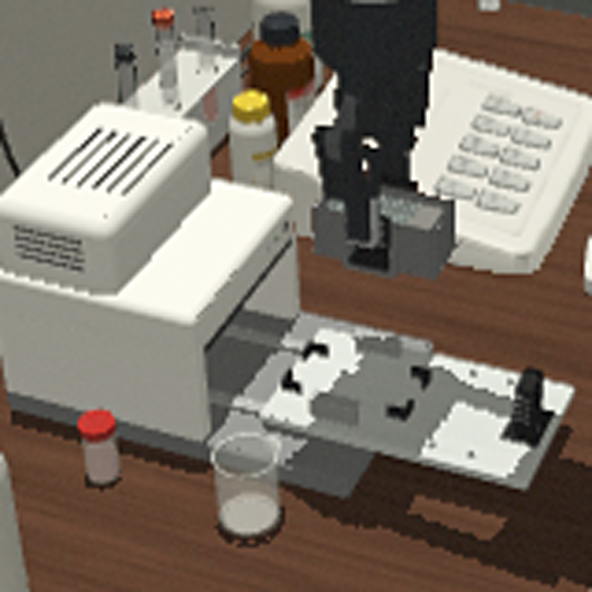

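View pics/top7.png

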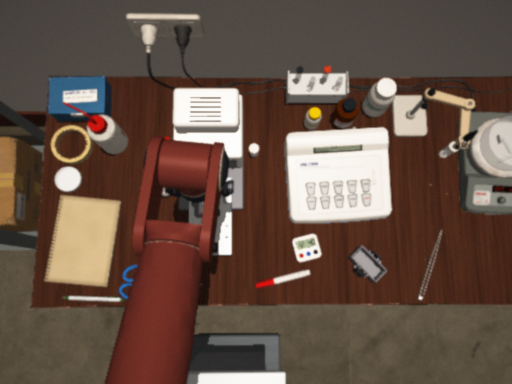

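Run:
```python
from plant import *
from h import *
w=camera_info('wrist');print(onz(w,(193,97),.034),onz(w,(317,97),.034))
s=state();print(s['tool_pos'],s['gripper_width'],np.abs(s['joint_vel']).max())
job_done()
```

```text
[0.6134914  0.07149705 0.034     ] [ 0.61333223 -0.02907979  0.034     ]
[0.54414912 0.02164288 0.17139703] 0.5257640347006731 0.0037427922548474756
the job is handed in; nothing more can be done
```

The cassette is out of the scanner and held by its two pinched catches. I've handed the job in at about 12.6 s of the 45 s allowed; no verdict was reported.

- **Carriage:** I gripped the upright post and drew the carriage about 130 mm, until the wrist force rose to 27 N against the stop. After the lift, the plate's far edge measured x ≈ 0.613 m, against 0.612 m before it, so the carriage stayed out.
- **Cassette:** I lifted it about 118 mm (by the arm's own travel), well above the 60 mm asked, and drew it back about 24 mm from the hood. In the last pictures it is level, its slides are upright and the dock is empty. The wrist force is about 1 N, in line with its weight, and the arm is essentially still.
- **Bystanders:** The beaker and red-capped vial look undisturbed in the last side view, and the white-capped vial is in place in the last top view. I did not measure any of them again or check the spare cassette closely; nothing was moved near it.

**What disagreed:**
- **Gripper opening:** it read about 45 mm on the catches, against 49 mm expected when fully pressed. On the 26 mm post it had also read low, about 25 mm, so I put some of this down to the gripper's reading. The latches did release cleanly.
- **Grip position:** the fingers hold the pads about 4 mm farther towards the hood than the middle I measured. The cassette shows no slip or tilt from it.

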